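Load the amber glass slide under the microscope's stage clips

TASK

Take the amber glass slide by its black fin from the white tray, lay it flat on the black microscope stage with its bevelled edge towards the two sprung clips, and slide it gently along between the guide rails so that both clips ride up over the glass and snap down into its groove. The glass is fragile: stop pushing as soon as it is felt against the back stop, then let go, and leave the green slide and everything else where they are.

Things in the scene. Friction and masses are not known exactly. Their poses are not given: they have to be found in the camera images.
- slide_amber: The amber glass slide, flat on the tray: 80 mm long (own x), 60 mm wide (own y), 8 mm thick, 130 g. Origin: centre of its underside; own x points to its leading edge, z up. The front 7 mm of its top is bevelled down to a 4 mm thick leading edge. A black plastic grip fin stands on its rear part.
- slide_amber_grip (a point): Point to grip on the amber slide's fin: 26 mm behind the slide's origin, 34 mm above its underside. The fin is 24 mm along the slide's x, 12 mm along its y (pinch it along y), and rises from the glass to 46 mm above the underside.
- slide_amber_groove (a point): Middle of the groove that runs right across the amber slide's top along its y: 8 mm ahead of the slide's origin, 11 mm wide, 4 mm deep; the point lies on its floor, 4 mm above the underside.
- slide_green: The green glass slide, same shape and size, lying on the tray beside the amber one; leave it there.
- tray: White tray, 200 x 240 mm, fixed; its floor is 6 mm above the table, its rim 10 mm. Origin: centre of its underside.
- stage: The microscope stage, fixed: black top plate 220 mm (own x) x 150 mm (own y), top face 60 mm above the table. Origin: centre of its underside, on the table. Slides go in towards its own +x along its centre line y = 0, their own x along the stage's x. The top is bare from x = -110 to 0 mm: room to lay the slide. Nothing on it at rest stands higher than 25 mm above its top face.
- stage_mouth (a point): Middle of the guide rails' flared mouth, on the stage's top face, 4 mm ahead of its origin. The rails are aluminium, 7 mm high; the mouth is about 75 mm wide here and narrows to 64 mm (inner faces at stage y = +32 and -32 mm) at stage x = 22 mm; from there they run straight to x = 56 mm.
- stage_clips (a point): Fixed mark on the stage's top face, 43 mm ahead of its origin: the middle of the span where the rollers of the clips can be. Clips and back stop (8 mm high) sit on one aluminium bridge, clamped anew each time up to 11 mm before or behind this (not reported). The slide meets the stop with its groove right under the rollers (origin at stage x = 24 to 46 mm): feel for it.
- clip_left (a joint): Angle (rad) of the sprung clip over stage y = +21 mm: steel leaf hinged at its far end, 8 mm thick brass roller 40 mm before the hinge. 0: at rest, roller 3.5 mm above the stage; about 0.11: riding on the slide; about 0.01: snapped down in the groove. Presses with 1.3 N at rest, 2 N riding; pushing the slide under both takes about 5 to 10 N.
- clip_right (a joint): The same for the clip over stage y = -21 mm.
- filter_ring: Black filter ring, 32 mm across, 8 mm high, lying on the tray; leave it.
- brass_ring: Brass ring, 28 mm across, 9 mm high, lying on the tray; leave it.
- oil_bottle: Small amber bottle, 34 mm across, 75 mm tall, beyond the stage; leave it.
- jar: White jar with blue cap, 60 mm across, 60 mm tall, beyond the tray; leave it.
- lens: Steel microscope objective, 34 mm across, 48 mm tall, beyond the stage; leave it.
- driver: Screwdriver with red handle, 150 mm long, lying on the table to the right of the tray; leave it.
Things that resemble listed ones, but are neither listed nor needed, are in the scene too. What is shaped like the slide_amber but red or yellow is not meant.

How it is judged:
By the outcome, as a careful person would: the job done as asked, in the order asked, and still so for the second after the job is handed in, with the robot touching nothing.
It also fails if it takes over 67 s, if anything falls off the work surface, if the arm or the gripper's body presses on something with over 40 N, if the wrist force passes 120 N, or if a joint passes its speed limit or range.

ROBOT

A 6-joint arm with a two-finger parallel gripper is mounted at the origin on the work surface. World frame = base frame: x ahead of the robot, y to its left, z up, the work surface at z = 0. Lengths are in m, angles in rad, forces in N, time in s.
With the tool pointing down it reaches from about 0.275 to 0.975 m from the base axis. Payload 8.4 kg.
Tool frame: the origin (TCP) lies between the finger pads; the fingertips stand 17 mm ahead of it and the grasp point (between the pads) lies 2 mm behind it; x points along the fingers, z is the direction in which the jaws open and shut, and the axes are right-handed (so a half turn about x gives the same grasp; the last joint's range is limited). The gripper opens to 92 mm and grips with 3 to 60 N. Pads are 20 mm wide; open, the fingers measure 128 mm over their backs; the gripper's body (75 mm by 189 mm) begins 69 mm behind the grasp point.
Start: joints at [1.154, 0.353, 1.633, -0, 1.155, -0.002], TCP at [0.252, 0.572, 0.206] pointing down, gripper open.
Joint ranges: [-2.63, 2.63], [-0.92, 2.1], [0.06, 2.66], [-1.3, 4.44], [0, 2.69], [-3.02, 3.02]. Speed limits (rad/s): [2.22, 2.22, 2.79, 3.14, 3.14, 3.14].

INTERFACE

Orientations are given as a unit quaternion [w, x, y, z].
In Python, from plant import arm gives the robot as it stands. The module is installed in compiled form; this text tells all that it offers.
- The arm moves only by the shell command python3 -m crank 'ROWS'. ROWS is JSON, a list of rows, each an object of numbers: "x", "y", "z": the shift along the tool's x, y, z in m; "roll": the turn about the tool's x in degrees; "fingers": the closure in counts, from 0 (fully open) to 255 (shut). In form: [{"x": .., "y": .., "z": .., "roll": .., "fingers": ..}, ...]. A call has 1 to 12 rows; each row is the pose to reach, as a shift and turn from the pose commanded when the call began, along the tool's axes at that moment; what a row does not reach only later rows make up. A row lasts 1/12 s, in which the tool goes at most 41.7 mm and 7.16 degrees, less where a joint would pass 70% of its speed; a pose out of reach is approached as far as the arm can. A call with a gripper value outside its range is refused whole. The fingers move at their own pace and stop on an object; the grip force is fixed at half the most. Time passes only in rows, so rows that repeat a pose let the fingers close. It gives the time, the measured TCP pose, the force and the opening at its end, in the units of the state.
- arm.get_obs(): the state, without advancing time (a new reading comes with each control period).
- arm.get_image(name): name is "scene" or "top"; returns a dict with "frame" (480x640x3 uint8, red, green, blue), "fx", "fy", "cx", "cy" (pixels), "rvec" (rotation vector, rad) and "tvec" (3), from world to camera coordinates, as OpenCV has them. Camera axes: x right, y down, z forward; pixel columns grow to the right and rows downward; lengths in m; the calibration is good to about 2 mm. A picture is of the moment at which its call begins. There is no depth.
- arm.hand_in(): hands the job in, once; it reports no verdict.
The state is a dict: "time": time; "q": joint angles; "joint_velocities": joint speeds; "joint_torque": joint torques, N m; "tool_pos": TCP position; "tcp_rot": TCP orientation; "contact_force": force on the tool from outside, world axes, zero at the start; "wrist_torque": the same for the moment, N m; "gripper_width": finger opening in m.
Only numpy, scipy, OpenCV 4.12 (cv2) and the standard library are available. Lean on these libraries where they do the work, as an engineer would, in place of code of your own. Each camera call takes 0.05 s, during which the arm holds its last target. There are 200 camera calls.

## Working session

There is one attempt and no reset: what is moved stays moved. The work goes in short steps, Python scripts to look and compute and a shell command to move; the robot and the scene stay as the last step left them, time stands still between calls to the robot, and variables do not carry over. Pictures are saved under pics/ and viewed, about 8 in all and at most 12, crops included, and the job is handed in when it is done.

```bash
mkdir -p pics; cat > h.py <<'E'
import numpy as np, cv2
from plant import arm
def grab(name,fn):
    d=arm.get_image(name); np.save('pics/'+fn+'.npy',d,allow_pickle=True)
    cv2.imwrite('pics/'+fn+'.png',d['frame'][:,:,::-1]); return d
def load(fn): return np.load('pics/'+fn+'.npy',allow_pickle=True).item()
def ray(d,p,z):
    R,_=cv2.Rodrigues(np.array(d['rvec'],float)); t=np.array(d['tvec'],float).ravel()
    p=np.atleast_2d(p).astype(float)
    v=np.c_[(p[:,0]-d['cx'])/d['fx'],(p[:,1]-d['cy'])/d['fy'],np.ones(len(p))]@R
    c=-R.T@t
    return c+v*((z-c[2])/v[:,2])[:,None]
def proj(d,P):
    K=np.array([[d['fx'],0,d['cx']],[0,d['fy'],d['cy']],[0,0,1]])
    return cv2.projectPoints(np.atleast_2d(P).astype(float),np.array(d['rvec'],float),np.array(d['tvec'],float),K,None)[0][:,0]
E
python3 - <<'E'
from h import *
for n in('scene','top'):
    d=grab(n,n+'0'); print(n,d['fx'],d['cx'],d['cy'],ray(d,[[0,0],[639,479]],0) if n=='top' else '')
o=arm.get_obs(); print(o)
E
```

```text
scene 534.3386156781265 319.1408675082024 243.56355715559428 
top 496.6284536225997 328.154369467626 238.0562690494508 [[ 1.12701606  0.69334125  0.        ]
 [-0.00287486 -0.82399425  0.        ]]
{'time': 0.1, 'q': array([ 1.15360654e+00,  3.53562445e-01,  1.63405375e+00,  1.50869611e-06,
        1.15522224e+00, -2.35954668e-03]), 'joint_velocities': array([-0.00124208, -0.00065304, -0.00186241,  0.0009322 ,  0.00101631,
        0.00048946]), 'joint_torque': array([ 1.41806511e-03, -5.94907379e+01, -3.34932268e+01,  7.00926245e-02,
        1.83464371e-02,  1.02446879e-05]), 'tool_pos': array([0.25168572, 0.5715783 , 0.20515163]), 'tcp_rot': array([ 0.59187907, -0.38655679,  0.59261854,  0.38607808]), 'contact_force': array([ 0.52115434,  0.20502388, -0.47331167]), 'wrist_torque': array([ 0.00460904,  0.01839845, -0.0293258 ]), 'gripper_width': 0.09205041054488387}
```

View pics/top0.png

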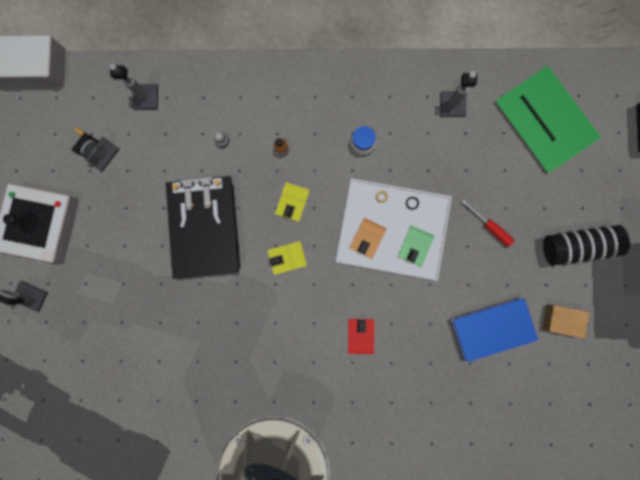

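View pics/scene0.png

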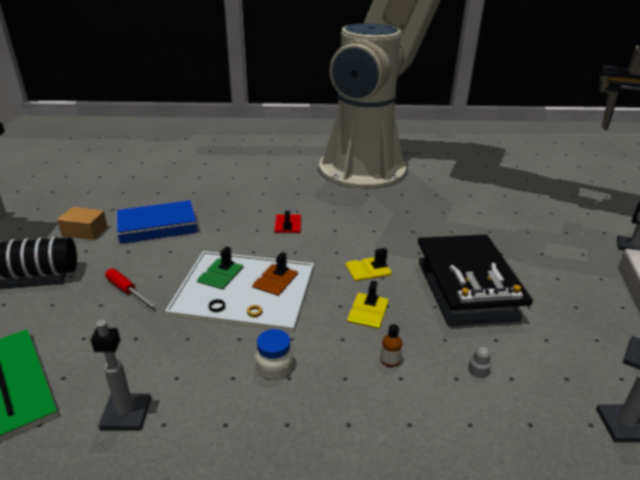

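```bash
python3 - <<'E'
from h import *
d=load('top0'); f=d['frame']; hsv=cv2.cvtColor(f,cv2.COLOR_RGB2HSV)
# amber: orange inside tray area
m=cv2.inRange(hsv,(5,90,90),(20,255,255)); m[:, :345]=0; m[:,392:]=0; m[:210]=0; m[265:]=0
k=cv2.convexHull(cv2.findNonZero(m)); r=cv2.minAreaRect(k); print('amber px',r)
b=cv2.boxPoints(r); W=ray(d,b,0.013); print(W.round(4)); print('centre',W.mean(0).round(4), [np.linalg.norm(W[i]-W[i-1]).round(4) for i in range(4)])
fm=cv2.inRange(f,(0,0,0),(75,70,70)); fm[:,345:]*=1; z=np.zeros_like(fm); cv2.fillConvexPoly(z,k,255); fm&=z
print('fin px',cv2.findNonZero(fm)[:,0].mean(0), ray(d,cv2.findNonZero(fm)[:,0].mean(0),0.045))
# stage top
s=cv2.inRange(f,(0,0,0),(45,45,45)); s[:, :155]=0; s[:,250:]=0; s[:165]=0; s[290:]=0
n,l,st,_=cv2.connectedComponentsWithStats(s); i=1+st[1:,4].argmax()
k=cv2.convexHull(cv2.findNonZero((l==i).astype(np.uint8))); r=cv2.minAreaRect(k); print('stage px',r,st[i])
for p in cv2.approxPolyDP(k,4,True)[:,0]: print(p,ray(d,p,0.06).round(4))
c1=cv2.resize(f[165:290,155:250],None,fx=5,fy=5,interpolation=cv2.INTER_CUBIC)[:600]
c2=cv2.resize(f[180:280,335:395],None,fx=5.5,fy=6,interpolation=cv2.INTER_CUBIC)
c2=c2[:600,:325]; c1=c1[:600]
cv2.imwrite('pics/crop1.png',np.hstack([c1[:600,:475],c2])[:,:,::-1])
E
```

```text
amber px ((367.70001220703125, 237.60003662109375), (24.149534225463867, 32.64659118652344), 26.56505012512207)
[[ 0.5164 -0.1735  0.013 ]
 [ 0.5848 -0.2074  0.013 ]
 [ 0.5596 -0.2576  0.013 ]
 [ 0.4915 -0.2236  0.013 ]]
centre [ 0.5381 -0.2155  0.013 ] [np.float64(0.056), np.float64(0.0763), np.float64(0.0562), np.float64(0.0761)]
fin px [363.15492958 246.74647887] [[ 0.51480355 -0.20335979  0.045     ]]
stage px ((202.60415649414062, 227.4474639892578), (94.81610870361328, 66.18502807617188), 85.03025817871094) [ 167  178   72  100 3594]
[237 268] [[0.4654 0.0789 0.06  ]]
[174 276] [[0.447 0.22  0.06 ]]
[167 184] [[0.655  0.2418 0.06  ]]
[229 179] [[0.6666 0.1008 0.06  ]]
```

View pics/crop1.png

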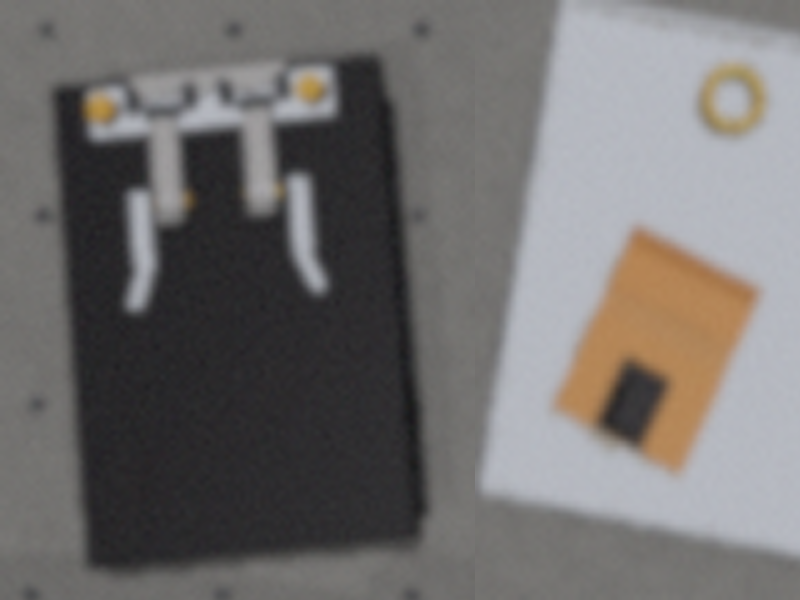

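The crop confirms the choice. The orange-amber slide with black fin sits on the white tray at px (367,238), with its bevel towards the upper right and its fin at (363,247). The yellow ones (292,202) and (287,258), the red one (361,336), the green one (416,246) and the wooden block (570,320) don't fit. Clips and rails are at the far (+x) end of the stage, so next I'll refine the stage pose and work out the approach.

```bash
cat >> h.py <<'E'
from scipy.spatial.transform import Rotation as Ro
def Rt(o): return Ro.from_quat(np.roll(o['tcp_rot'],-1)).as_matrix()
def goal(pos,head):
    """world TCP target and slide heading (rad): jaws along heading+90deg -> shift in tool axes, roll deg"""
    o=arm.get_obs(); R=Rt(o); s=R.T@(np.array(pos)-o['tool_pos'])
    # tool x is down: roll +a turns heading by -a
    jz=np.arctan2(R[1,2],R[0,2]); a=np.degrees(jz-(head+np.pi/2)); a=(a+90)%180-90
    print('t',round(o['time'],2),'pos',o['tool_pos'].round(4),'jaw',round(np.degrees(jz),2),'toolx',R[:,0].round(3),'shift mm',(s*1000).round(1),'roll',round(a,2),'F',o['contact_force'].round(1),'w',round(o['gripper_width'],4),'q6',o['q'][5].round(2)); return s,a
E
python3 - <<'E'
from h import *
d=load('top0'); R,_=cv2.Rodrigues(np.array(d['rvec'])); print('cam',(-R.T@np.array(d['tvec']).ravel()).round(3))
g=cv2.cvtColor(d['frame'],cv2.COLOR_RGB2GRAY).astype(float)
g=cv2.GaussianBlur(g,(0,0),.6)
def cross(v,th=65):  # first dark->bright subpixel crossings
    i=np.where((v[:-1]-th)*(v[1:]-th)<0)[0]; return i+(th-v[i])/(v[i+1]-v[i])
L=[]; 
for r in range(192,270,3):
    c=cross(g[r,155:200]); L.append((155+c[0],r))
N=[(c,258+cross(g[258:295,c])[0]) for c in range(180,230,3)]
F=[(c,165+cross(g[165:200,c])[0]) for c in list(range(168,172))+list(range(224,229))]
def wl(P,z=.06):
    W=ray(d,np.array(P),z)[:,:2]; vx,vy,x,y=cv2.fitLine(W.astype(np.float32),cv2.DIST_HUBER,0,1e-4,1e-4).ravel(); 
    s=np.sign(vx if abs(vx)>abs(vy) else vy); return np.array([x,y]),np.array([vx,vy])*s
for n,P in(('left',L),('near',N),('far',F)):
    p,v=wl(P); print(n,p.round(4),np.degrees(np.arctan2(v[1],v[0])).round(2))
# rails: bright centroids per row at z=.067
mid=[];rows=[]
for r in range(203,216):
    v=g[r]; 
    def cen(a,b):
        w=np.clip(v[a:b]-60,0,None); return (w*np.arange(a,b)).sum()/w.sum()
    a,b=cen(177,187 if r>210 else 186),cen(210,222); mid.append(ray(d,[[a,r],[b,r]],.067)[:,:2]); 
mid=np.array(mid); print('rails',mid[::3].round(4).tolist(),'mid',mid.mean(1)[::3].round(4).tolist())
th=np.radians(-26.4); goal([0.5148,-0.2038,0.16],th)
E
```

```text
cam [ 0.45  -0.148  1.167]
left [0.5685 0.2362] 5.78
near [0.4471 0.1586] 96.42
far [0.6651 0.1648] 97.54
rails [[[0.6106, 0.2022], [0.6107, 0.1328]], [[0.6038, 0.2025], [0.6039, 0.1311]], [[0.597, 0.2022], [0.5971, 0.1298]], [[0.5902, 0.2015], [0.5904, 0.1292]], [[0.5835, 0.2008], [0.5836, 0.1285]]] mid [[0.6106, 0.1675], [0.6039, 0.1668], [0.5971, 0.166], [0.5903, 0.1654], [0.5835, 0.1646]]
t 0.1 pos [0.2517 0.5716 0.2052] jaw 66.23 toolx [-0.001 -0.001 -1.   ] shift mm [  45.9 -553.3 -603.5] roll 2.63 F [ 0.5  0.2 -0.5] w 0.0921 q6 -0.0
```

```bash
python3 -m crank '[{"x":0,"y":-0.020,"z":-0.022,"roll":0.5,"fingers":100},{"x":0,"y":-0.045,"z":-0.049,"roll":2.6,"fingers":100},{"x":0,"y":-0.072,"z":-0.079,"roll":2.6,"fingers":100},{"x":0,"y":-0.100,"z":-0.109,"roll":2.6,"fingers":100},{"x":0,"y":-0.128,"z":-0.139,"roll":2.6,"fingers":100},{"x":0,"y":-0.156,"z":-0.169,"roll":2.6,"fingers":100},{"x":0,"y":-0.184,"z":-0.200,"roll":2.6,"fingers":100},{"x":0,"y":-0.212,"z":-0.231,"roll":2.6,"fingers":100},{"x":0,"y":-0.240,"z":-0.261,"roll":2.6,"fingers":100},{"x":0,"y":-0.268,"z":-0.292,"roll":2.6,"fingers":100},{"x":0,"y":-0.296,"z":-0.323,"roll":2.6,"fingers":100},{"x":0,"y":-0.324,"z":-0.353,"roll":2.6,"fingers":100}]'
python3 -c "
from h import *
goal([0.5148,-0.2038,0.13],np.radians(-26.4))"
```

```text
time: 1.1
tool_pos: [0.406, 0.1164, 0.2058]
tcp_rot: [0.601, -0.373, 0.601, 0.373]
contact_force: [1.1, -0.0, 0.6]
gripper_width: 0.0559
t 1.1 pos [0.406  0.1164 0.2058] jaw 63.65 toolx [ 0.  0. -1.] shift mm [  75.8 -239.6 -238.6] roll 0.05 F [ 1.1 -0.   0.6] w 0.0559 q6 -0.84
```

```bash
python3 -m crank '[{"x":0,"y":-0.028,"z":-0.029,"fingers":100},{"x":0,"y":-0.056,"z":-0.058,"fingers":100},{"x":0,"y":-0.084,"z":-0.087,"fingers":100},{"x":0,"y":-0.112,"z":-0.116,"fingers":100},{"x":0.01,"y":-0.139,"z":-0.144,"fingers":100},{"x":0.02,"y":-0.165,"z":-0.170,"fingers":100},{"x":0.035,"y":-0.190,"z":-0.195,"fingers":100},{"x":0.050,"y":-0.210,"z":-0.212,"fingers":100},{"x":0.065,"y":-0.222,"z":-0.224,"fingers":100},{"x":0.075,"y":-0.229,"z":-0.229,"fingers":100},{"x":0.075,"y":-0.229,"z":-0.229,"fingers":100},{"x":0.075,"y":-0.229,"z":-0.229,"fingers":100}]'
python3 -c "
from h import *
goal([0.5148,-0.2038,0.038],np.radians(-26.4)); d=grab('scene','scene1')
f=d['frame']; P=proj(d,[0.5148,-0.2038,0.052])[0]; print(P)
x,y=int(P[0]),int(P[1]); cv2.imwrite('pics/c2.png',cv2.resize(f[max(0,y-110):y+60,x-110:x+110],None,fx=3.4,fy=3.4,interpolation=cv2.INTER_CUBIC)[:,:,::-1])"
```

```text
t 1.1 pos [0.406  0.1164 0.2058] jaw 63.65 toolx [ 0.  0. -1.] shift mm [ 167.8 -239.6 -238.6] roll 0.05 F [ 1.1 -0.   0.6] w 0.0559 q6 -0.84
[281.49995371 255.18908969]invalid input at $[0]: expected keys x, y, z, roll, fingers
```

View pics/c2.png

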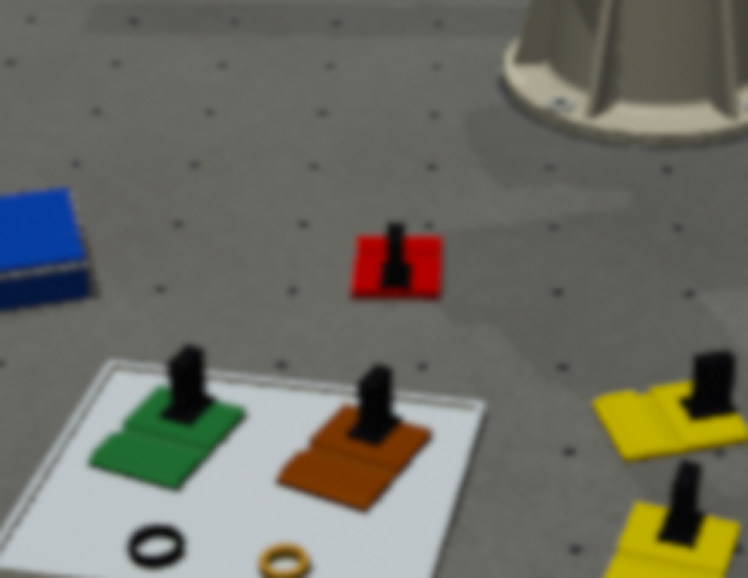

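The move was refused because each row needs a roll key, so nothing moved. The crop shows the amber slide with fin top at about (281,254). The predicted position was (281.5,255.2), so the fin position is confirmed across both views. 4 pictures viewed.

```bash
python3 -m crank '[{"x":0,"y":-0.028,"z":-0.029,"roll":0,"fingers":100},{"x":0,"y":-0.056,"z":-0.058,"roll":0,"fingers":100},{"x":0,"y":-0.084,"z":-0.087,"roll":0,"fingers":100},{"x":0,"y":-0.112,"z":-0.116,"roll":0,"fingers":100},{"x":0.01,"y":-0.139,"z":-0.144,"roll":0,"fingers":100},{"x":0.02,"y":-0.165,"z":-0.170,"roll":0,"fingers":100},{"x":0.035,"y":-0.190,"z":-0.195,"roll":0,"fingers":100},{"x":0.050,"y":-0.210,"z":-0.212,"roll":0,"fingers":100},{"x":0.065,"y":-0.222,"z":-0.224,"roll":0,"fingers":100},{"x":0.075,"y":-0.229,"z":-0.229,"roll":0,"fingers":100},{"x":0.075,"y":-0.229,"z":-0.229,"roll":0,"fingers":100},{"x":0.075,"y":-0.229,"z":-0.229,"roll":0,"fingers":100}]'
python3 -c "
from h import *
goal([0.5148,-0.2038,0.038],np.radians(-26.4))"
```

```text
time: 2.15
tool_pos: [0.5089, -0.1879, 0.1303]
tcp_rot: [0.601, -0.372, 0.601, 0.373]
contact_force: [0.6, -0.1, 0.7]
gripper_width: 0.0559
t 2.15 pos [ 0.5089 -0.1879  0.1303] jaw 63.6 toolx [-0.002  0.001 -1.   ] shift mm [ 92.2 -12.6 -11.7] roll 0.0 F [ 0.6 -0.1  0.7] w 0.0559 q6 -1.47
```

```bash
python3 -m crank '[{"x":0,"y":-0.0126,"z":-0.0117,"roll":0,"fingers":100},{"x":0.025,"y":-0.0126,"z":-0.0117,"roll":0,"fingers":100},{"x":0.050,"y":-0.0126,"z":-0.0117,"roll":0,"fingers":100},{"x":0.072,"y":-0.0126,"z":-0.0117,"roll":0,"fingers":100},{"x":0.085,"y":-0.0126,"z":-0.0117,"roll":0,"fingers":100},{"x":0.092,"y":-0.0126,"z":-0.0117,"roll":0,"fingers":100},{"x":0.092,"y":-0.0126,"z":-0.0117,"roll":0,"fingers":100},{"x":0.092,"y":-0.0126,"z":-0.0117,"roll":0,"fingers":100}]'
python3 -m crank '[{"x":0,"y":0,"z":0,"roll":0,"fingers":150},{"x":0,"y":0,"z":0,"roll":0,"fingers":190},{"x":0,"y":0,"z":0,"roll":0,"fingers":210},{"x":0,"y":0,"z":0,"roll":0,"fingers":225},{"x":0,"y":0,"z":0,"roll":0,"fingers":240},{"x":0,"y":0,"z":0,"roll":0,"fingers":255},{"x":0,"y":0,"z":0,"roll":0,"fingers":255},{"x":0,"y":0,"z":0,"roll":0,"fingers":255}]'
python3 -c "
from h import *
goal([0.5148,-0.2038,0.038],np.radians(-26.4))"
```

```text
time: 2.82
tool_pos: [0.5164, -0.2045, 0.0397]
tcp_rot: [0.601, -0.373, 0.601, 0.373]
contact_force: [-0.3, -0.5, -0.5]
gripper_width: 0.0558
time: 3.48
tool_pos: [0.5157, -0.2046, 0.0388]
tcp_rot: [0.601, -0.373, 0.601, 0.373]
contact_force: [-0.5, 0.3, 1.3]
gripper_width: 0.011
t 3.48 pos [ 0.5157 -0.2046  0.0388] jaw 63.63 toolx [-0.  0. -1.] shift mm [0.8 1.2 0.3] roll 0.03 F [-0.5  0.3  1.3] w 0.011 q6 -1.49
```

```bash
python3 -m crank '[{"x":-0.010,"y":0,"z":0,"roll":0,"fingers":255},{"x":-0.025,"y":0,"z":0,"roll":0,"fingers":255},{"x":-0.050,"y":0,"z":0,"roll":0,"fingers":255},{"x":-0.075,"y":0,"z":0,"roll":0,"fingers":255},{"x":-0.100,"y":0,"z":0,"roll":0,"fingers":255},{"x":-0.120,"y":0,"z":0,"roll":0,"fingers":255},{"x":-0.130,"y":0,"z":0,"roll":0,"fingers":255},{"x":-0.130,"y":0,"z":0,"roll":0,"fingers":255},{"x":-0.130,"y":0,"z":0,"roll":0,"fingers":255}]'
python3 -c "
from h import *
goal([0.4755,0.1535,0.155],np.radians(6.2))"
```

```text
time: 4.23
tool_pos: [0.5156, -0.2046, 0.1688]
tcp_rot: [0.601, -0.373, 0.601, 0.373]
contact_force: [-0.8, -0.7, -1.2]
gripper_width: 0.0114
t 4.23 pos [ 0.5156 -0.2046  0.1688] jaw 63.63 toolx [ 0. -0. -1.] shift mm [ 13.7 195.  303. ] roll -32.57 F [-0.8 -0.7 -1.2] w 0.0114 q6 -1.49
```

```bash
python3 -m crank '[{"x":0,"y":0.008,"z":0.013,"roll":-2,"fingers":255},{"x":0,"y":0.022,"z":0.034,"roll":-5,"fingers":255},{"x":0,"y":0.039,"z":0.061,"roll":-8,"fingers":255},{"x":0,"y":0.058,"z":0.090,"roll":-11,"fingers":255},{"x":0,"y":0.078,"z":0.121,"roll":-14,"fingers":255},{"x":0,"y":0.098,"z":0.152,"roll":-17,"fingers":255},{"x":0,"y":0.117,"z":0.182,"roll":-20,"fingers":255},{"x":0,"y":0.136,"z":0.211,"roll":-23,"fingers":255},{"x":0,"y":0.154,"z":0.239,"roll":-26,"fingers":255},{"x":0,"y":0.170,"z":0.264,"roll":-29,"fingers":255},{"x":0,"y":0.183,"z":0.285,"roll":-31,"fingers":255},{"x":0,"y":0.192,"z":0.298,"roll":-32.5,"fingers":255}]'
python3 -m crank '[{"x":0,"y":0,"z":0,"roll":0,"fingers":255},{"x":0,"y":0,"z":0,"roll":0,"fingers":255},{"x":0,"y":0,"z":0,"roll":0,"fingers":255}]'
python3 -c "
from h import *
goal([0.4755,0.1535,0.0928],np.radians(6.2)); grab('scene','scene2');grab('top','top2')
a=load('scene2')['frame'][190:360,380:560];b=load('top2')['frame'][150:300,130:270]
cv2.imwrite('pics/c3.png',np.hstack([cv2.resize(x,(400,400*x.shape[0]//x.shape[1]))[:370] for x in(a,b)])[:,:,::-1])"
```

```text
time: 5.23
tool_pos: [0.4741, 0.1503, 0.1672]
tcp_rot: [0.471, -0.526, 0.472, 0.528]
contact_force: [-0.5, -0.3, -0.1]
gripper_width: 0.0116
time: 5.48
tool_pos: [0.4752, 0.1472, 0.1678]
tcp_rot: [0.472, -0.526, 0.473, 0.526]
contact_force: [0.9, -0.5, -0.8]
gripper_width: 0.0113
t 5.48 pos [0.4752 0.1472 0.1678] jaw 96.15 toolx [-0.002 -0.001 -1.   ] shift mm [75.  -1.1  6.3] roll -0.05 F [ 0.9 -0.5 -0.8] w 0.0113 q6 -1.38
```

View pics/c3.png

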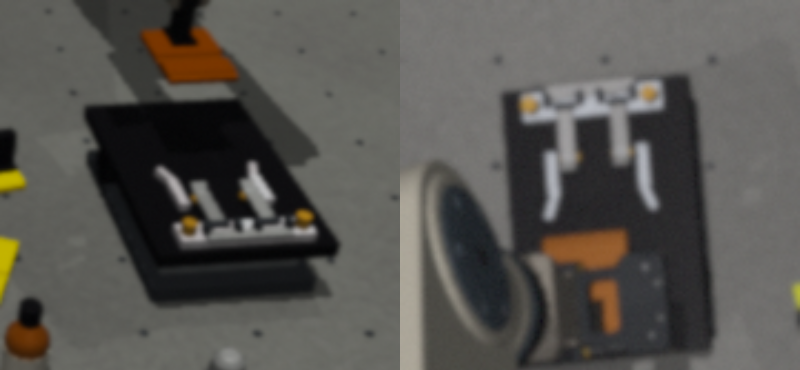

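The slide hangs level in the gripper with its bevel towards the clips (amber front at crop (585,240) in the top view), and the rails are clear ahead. 5 pictures viewed. I'll lower it and measure alignment in the same top image.

```bash
python3 -m crank '[{"x":0.015,"y":-0.001,"z":0.0063,"roll":0,"fingers":255},{"x":0.032,"y":-0.001,"z":0.0063,"roll":0,"fingers":255},{"x":0.048,"y":-0.001,"z":0.0063,"roll":0,"fingers":255},{"x":0.060,"y":-0.001,"z":0.0063,"roll":0,"fingers":255},{"x":0.067,"y":-0.001,"z":0.0063,"roll":0,"fingers":255},{"x":0.070,"y":-0.001,"z":0.0063,"roll":0,"fingers":255},{"x":0.070,"y":-0.001,"z":0.0063,"roll":0,"fingers":255},{"x":0.070,"y":-0.001,"z":0.0063,"roll":0,"fingers":255}]'
python3 - <<'E'
from h import *
goal([0.4755,0.1535,0.0928],np.radians(6.2)); d=grab('top','top3')
hsv=cv2.cvtColor(d['frame'],cv2.COLOR_RGB2HSV); m=cv2.inRange(hsv,(5,90,60),(22,255,255)); m[:215]=0;m[300:]=0;m[:,:165]=0;m[:,245:]=0
n,l,st,_=cv2.connectedComponentsWithStats(m); print(st[1:][st[1:,4]>20])
C=np.array([.556,.1622,0]);u=np.array([np.cos(.108),np.sin(.108)]);v=np.array([-u[1],u[0]])
i=1+st[1:,4].argmax(); pts=cv2.findNonZero((l==i).astype(np.uint8))[:,0]
# front edge (min row per column) and side edges (rows just behind front), stage coordinates
W=ray(d,pts,.068)[:,:2]-C[:2]; S=np.c_[W@u,W@v]*1000
print('s-range',S.min(0).round(1),S.max(0).round(1))
fr=[(c,pts[pts[:,0]==c,1].min()) for c in np.unique(pts[:,0])]
Wf=ray(d,np.array(fr),.066)[:,:2]-C[:2]; Sf=np.c_[Wf@u,Wf@v]*1000; print('front',Sf[::3].round(1).tolist())
g=cv2.cvtColor(d['frame'],cv2.COLOR_RGB2GRAY).astype(float)
sat=hsv[:,:,1].astype(float)
for r in range(int(pts[:,1].min())+2,int(pts[:,1].min())+13,2):
    p=np.array([[c,r] for c in pts[pts[:,1]==r,0]]); w=ray(d,p,.068)[:,:2]-C[:2]; print(r,p[:,0].min(),p[:,0].max(),((w@v)*1000)[[0,-1]].round(1))
# rail inner faces by half-level crossing at z=.067
for r in (202,205,208,211):
    x=g[r]; a=x[176:200];b=x[200:224]
    ia=176+np.where(a>90)[0].max(); ib=200+np.where(b>90)[0].min()
    ia=ia+(x[ia]-90)/(x[ia]-x[ia+1]); ib=ib-(x[ib]-90)/(x[ib]-x[ib-1])
    w=ray(d,[[ia,r],[ib,r]],.067)[:,:2]-C[:2]; print('rail',r,round(ia,1),round(ib,1),(np.c_[w@u,w@v]*1000).round(1).tolist())
cv2.imwrite('pics/c4.png',cv2.resize(d['frame'][165:290,155:255],None,fx=6,fy=4.8)[:,:,::-1])
E
```

```text
time: 6.25
tool_pos: [0.4767, 0.1538, 0.0992]
tcp_rot: [-0.473, 0.526, -0.473, -0.526]
contact_force: [-0.9, 0.0, -1.3]
gripper_width: 0.0112
t 6.25 pos [0.4767 0.1538 0.0992] jaw 96.1 toolx [ 0.  0. -1.] shift mm [ 6.4  1.2 -0.2] roll -0.1 F [-0.9  0.  -1.3] w 0.0112 q6 -1.37
[[186 232  29  15 336]
 [203 249  11  18 147]]
s-range [-43.2 -30.4] [-12.   33.4]
front [[-14.0, 33.1], [-12.4, 26.2], [-13.1, 19.5], [-13.8, 12.7], [-12.3, 5.8], [-13.0, -0.9], [-13.7, -7.6], [-12.2, -14.5], [-12.9, -21.2], [-13.6, -27.9]]
234 188 214 [ 27.8 -30.2]
236 186 214 [ 32.7 -29.8]
238 186 214 [ 33.  -29.5]
240 186 214 [ 33.4 -29.1]
242 191 213 [ 22.6 -26.5]
244 193 212 [ 18.5 -23.9]
rail 202 191.5 203.4 [[58.8, 14.4], [55.9, -12.5]]
rail 205 192.3 203.9 [[51.8, 13.0], [49.0, -13.0]]
rail 208 190.9 212.0 [[45.4, 16.9], [40.3, -30.5]]
rail 211 185.7 212.1 [[39.9, 29.0], [33.6, -30.2]]
```

```bash
python3 -m crank '[{"x":0.002,"y":0,"z":0,"roll":0,"fingers":255},{"x":0.004,"y":0,"z":0,"roll":0,"fingers":255},{"x":0.0055,"y":0,"z":0,"roll":0,"fingers":255},{"x":0.006,"y":0,"z":0,"roll":0,"fingers":255},{"x":0.006,"y":0,"z":0,"roll":0,"fingers":255}]'
python3 -m crank '[{"x":0.0005,"y":0,"z":0,"roll":0,"fingers":255},{"x":0.0005,"y":0,"z":0,"roll":0,"fingers":255}]'
```

```text
time: 6.72
tool_pos: [0.4763, 0.1541, 0.0928]
tcp_rot: [-0.472, 0.526, -0.473, -0.526]
contact_force: [-0.3, -0.6, 0.4]
gripper_width: 0.0114
time: 6.88
tool_pos: [0.4764, 0.1541, 0.0928]
tcp_rot: [-0.473, 0.526, -0.472, -0.526]
contact_force: [-3.1, -1.0, 6.9]
gripper_width: 0.0113
```

Contact with the stage is felt (Fz 6.9 N). Easing slightly, then sliding forward along tool -y.

```bash
python3 -m crank '[{"x":-0.0002,"y":-0.001,"z":0,"roll":0,"fingers":255},{"x":-0.0002,"y":-0.003,"z":0,"roll":0,"fingers":255},{"x":-0.0002,"y":-0.006,"z":0,"roll":0,"fingers":255},{"x":-0.0002,"y":-0.009,"z":0,"roll":0,"fingers":255},{"x":-0.0002,"y":-0.012,"z":0,"roll":0,"fingers":255},{"x":-0.0002,"y":-0.015,"z":0,"roll":0,"fingers":255},{"x":-0.0002,"y":-0.018,"z":0,"roll":0,"fingers":255},{"x":-0.0002,"y":-0.021,"z":0,"roll":0,"fingers":255},{"x":-0.0002,"y":-0.023,"z":0,"roll":0,"fingers":255},{"x":-0.0002,"y":-0.025,"z":0,"roll":0,"fingers":255},{"x":-0.0002,"y":-0.025,"z":0,"roll":0,"fingers":255}]'
python3 - <<'E'
from h import *
d=grab('top','top5'); goal([0,0,0],np.radians(6.1))
cv2.imwrite('pics/c5.png',cv2.resize(d['frame'][165:290,155:255],None,fx=6,fy=4.8,interpolation=cv2.INTER_CUBIC)[:,:,::-1])
E
```

```text
time: 7.8
tool_pos: [0.502, 0.1569, 0.0928]
tcp_rot: [-0.473, 0.526, -0.472, -0.526]
contact_force: [-0.8, -0.5, 4.8]
gripper_width: 0.0111
t 7.85 pos [0.502  0.1569 0.0928] jaw 96.13 toolx [ 0.001  0.    -1.   ] shift mm [  92.2  516.  -102.4] roll 0.03 F [ 0.5 -0.8  5.5] w 0.0112 q6 -1.38
```

View pics/c5.png

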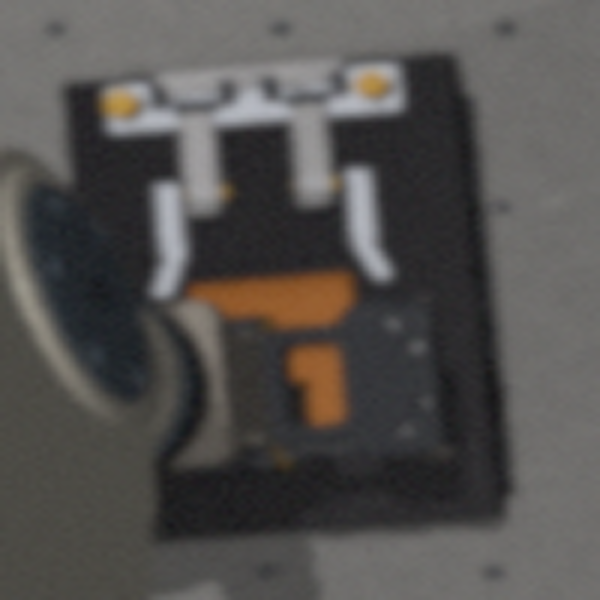

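The slide's front edge (crop cols 187–355, row 280) is centred between the rails' straight inner faces (about 190–354) to within about 1 mm, and the heading matches. 6 pictures viewed. Continuing slowly.

```bash
python3 -m crank '[{"x":0,"y":-0.001,"z":0,"roll":0,"fingers":255},{"x":0,"y":-0.003,"z":0,"roll":0,"fingers":255},{"x":0,"y":-0.005,"z":0,"roll":0,"fingers":255},{"x":0,"y":-0.007,"z":0,"roll":0,"fingers":255},{"x":0,"y":-0.009,"z":0,"roll":0,"fingers":255},{"x":0,"y":-0.010,"z":0,"roll":0,"fingers":255},{"x":0,"y":-0.010,"z":0,"roll":0,"fingers":255}]'
python3 -m crank '[{"x":0,"y":-0.001,"z":0,"roll":0,"fingers":255},{"x":0,"y":-0.003,"z":0,"roll":0,"fingers":255},{"x":0,"y":-0.005,"z":0,"roll":0,"fingers":255},{"x":0,"y":-0.007,"z":0,"roll":0,"fingers":255},{"x":0,"y":-0.008,"z":0,"roll":0,"fingers":255},{"x":0,"y":-0.008,"z":0,"roll":0,"fingers":255}]'
```

```text
time: 8.43
tool_pos: [0.5113, 0.1579, 0.0927]
tcp_rot: [0.473, -0.526, 0.473, 0.526]
contact_force: [-2.3, -0.4, 6.9]
gripper_width: 0.0109
time: 8.93
tool_pos: [0.5193, 0.1587, 0.0928]
tcp_rot: [-0.473, 0.526, -0.472, -0.526]
contact_force: [-2.2, -1.6, 6.3]
gripper_width: 0.0112
```

```bash
python3 -m crank '[{"x":0,"y":-0.001,"z":0,"roll":0,"fingers":255},{"x":0,"y":-0.002,"z":0,"roll":0,"fingers":255},{"x":0,"y":-0.0035,"z":0,"roll":0,"fingers":255},{"x":0,"y":-0.005,"z":0,"roll":0,"fingers":255}]'
python3 -m crank '[{"x":0,"y":-0.001,"z":0,"roll":0,"fingers":255},{"x":0,"y":-0.002,"z":0,"roll":0,"fingers":255},{"x":0,"y":-0.0035,"z":0,"roll":0,"fingers":255},{"x":0,"y":-0.005,"z":0,"roll":0,"fingers":255}]'
python3 -m crank '[{"x":0,"y":-0.001,"z":0,"roll":0,"fingers":255},{"x":0,"y":-0.002,"z":0,"roll":0,"fingers":255},{"x":0,"y":-0.0035,"z":0,"roll":0,"fingers":255},{"x":0,"y":-0.005,"z":0,"roll":0,"fingers":255}]'
```

```text
time: 9.27
tool_pos: [0.5239, 0.1592, 0.0928]
tcp_rot: [0.472, -0.526, 0.473, 0.526]
contact_force: [-2.8, -0.2, 7.9]
gripper_width: 0.0116
time: 9.6
tool_pos: [0.5289, 0.1597, 0.0928]
tcp_rot: [0.472, -0.526, 0.473, 0.526]
contact_force: [-3.5, -0.1, 7.9]
gripper_width: 0.0112
time: 9.93
tool_pos: [0.5338, 0.1603, 0.0928]
tcp_rot: [0.472, -0.526, 0.473, 0.526]
contact_force: [-2.7, -1.0, 7.3]
gripper_width: 0.0111
```

```bash
python3 -m crank '[{"x":0,"y":-0.001,"z":0,"roll":0,"fingers":255},{"x":0,"y":-0.002,"z":0,"roll":0,"fingers":255},{"x":0,"y":-0.003,"z":0,"roll":0,"fingers":255},{"x":0,"y":-0.004,"z":0,"roll":0,"fingers":255}]'
python3 -m crank '[{"x":0,"y":-0.001,"z":0,"roll":0,"fingers":255},{"x":0,"y":-0.002,"z":0,"roll":0,"fingers":255},{"x":0,"y":-0.003,"z":0,"roll":0,"fingers":255},{"x":0,"y":-0.004,"z":0,"roll":0,"fingers":255}]'
python3 -m crank '[{"x":0,"y":-0.001,"z":0,"roll":0,"fingers":255},{"x":0,"y":-0.002,"z":0,"roll":0,"fingers":255},{"x":0,"y":-0.003,"z":0,"roll":0,"fingers":255},{"x":0,"y":-0.004,"z":0,"roll":0,"fingers":255}]'
```

```text
time: 10.27
tool_pos: [0.5379, 0.1607, 0.0928]
tcp_rot: [0.472, -0.526, 0.473, 0.526]
contact_force: [-3.4, 0.3, 6.5]
gripper_width: 0.0115
time: 10.6
tool_pos: [0.5419, 0.1611, 0.0928]
tcp_rot: [0.472, -0.526, 0.473, 0.526]
contact_force: [-3.2, -1.0, 6.6]
gripper_width: 0.0116
time: 10.93
tool_pos: [0.544, 0.1613, 0.0927]
tcp_rot: [0.472, -0.525, 0.474, 0.527]
contact_force: [-9.6, -1.6, 15.0]
gripper_width: 0.0115
```

```bash
python3 -m crank '[{"x":-0.0002,"y":-0.0005,"z":0,"roll":0,"fingers":255},{"x":-0.0003,"y":-0.001,"z":0,"roll":0,"fingers":255},{"x":-0.0003,"y":-0.0015,"z":0,"roll":0,"fingers":255}]'
python3 -m crank '[{"x":0,"y":-0.0005,"z":0,"roll":0,"fingers":255},{"x":0,"y":-0.001,"z":0,"roll":0,"fingers":255},{"x":0,"y":-0.0015,"z":0,"roll":0,"fingers":255}]'
```

```text
time: 11.18
tool_pos: [0.5454, 0.1614, 0.0928]
tcp_rot: [0.471, -0.525, 0.474, 0.527]
contact_force: [-9.4, -0.9, 12.4]
gripper_width: 0.0113
time: 11.43
tool_pos: [0.5467, 0.1615, 0.0928]
tcp_rot: [0.471, -0.525, 0.474, 0.527]
contact_force: [-9.4, -0.3, 11.8]
gripper_width: 0.0117
```

```bash
python3 -m crank '[{"x":-0.0002,"y":-0.0007,"z":0,"roll":0,"fingers":255},{"x":-0.0003,"y":-0.0014,"z":0,"roll":0,"fingers":255},{"x":-0.0003,"y":-0.002,"z":0,"roll":0,"fingers":255}]'
python3 -m crank '[{"x":0,"y":-0.0007,"z":0,"roll":0,"fingers":255},{"x":0,"y":-0.0014,"z":0,"roll":0,"fingers":255},{"x":0,"y":-0.002,"z":0,"roll":0,"fingers":255}]'
python3 -m crank '[{"x":0,"y":-0.0007,"z":0,"roll":0,"fingers":255},{"x":0,"y":-0.0014,"z":0,"roll":0,"fingers":255},{"x":0,"y":-0.002,"z":0,"roll":0,"fingers":255}]'
```

```text
time: 11.68
tool_pos: [0.5485, 0.1617, 0.0928]
tcp_rot: [0.471, -0.525, 0.474, 0.527]
contact_force: [-7.6, -1.1, 10.2]
gripper_width: 0.0113
time: 11.93
tool_pos: [0.5513, 0.162, 0.0928]
tcp_rot: [0.472, -0.525, 0.473, 0.527]
contact_force: [-4.7, 0.1, 5.2]
gripper_width: 0.0114
time: 12.18
tool_pos: [0.5537, 0.1623, 0.0928]
tcp_rot: [0.472, -0.526, 0.473, 0.527]
contact_force: [-4.7, -0.0, 6.1]
gripper_width: 0.0112
```

Clips are up on the glass (push force peaked at 9.6 N and has fallen to 4.7 N). The groove and stop should come about 20–25 mm on.

```bash
python3 -m crank '[{"x":0,"y":-0.001,"z":0,"roll":0,"fingers":255},{"x":0,"y":-0.002,"z":0,"roll":0,"fingers":255},{"x":0,"y":-0.003,"z":0,"roll":0,"fingers":255},{"x":0,"y":-0.004,"z":0,"roll":0,"fingers":255},{"x":0,"y":-0.005,"z":0,"roll":0,"fingers":255},{"x":0,"y":-0.006,"z":0,"roll":0,"fingers":255}]'
python3 -m crank '[{"x":0,"y":-0.001,"z":0,"roll":0,"fingers":255},{"x":0,"y":-0.002,"z":0,"roll":0,"fingers":255},{"x":0,"y":-0.003,"z":0,"roll":0,"fingers":255},{"x":0,"y":-0.004,"z":0,"roll":0,"fingers":255},{"x":0,"y":-0.005,"z":0,"roll":0,"fingers":255}]'
python3 -m crank '[{"x":0,"y":-0.0006,"z":0,"roll":0,"fingers":255},{"x":0,"y":-0.0012,"z":0,"roll":0,"fingers":255},{"x":0,"y":-0.002,"z":0,"roll":0,"fingers":255}]'
```

```text
time: 12.68
tool_pos: [0.5596, 0.1629, 0.0928]
tcp_rot: [0.472, -0.525, 0.473, 0.527]
contact_force: [-4.8, -1.4, 4.1]
gripper_width: 0.0114
time: 13.1
tool_pos: [0.5646, 0.1635, 0.0928]
tcp_rot: [0.472, -0.526, 0.473, 0.527]
contact_force: [-5.4, -0.7, 6.1]
gripper_width: 0.0112
time: 13.35
tool_pos: [0.5666, 0.1637, 0.0928]
tcp_rot: [0.472, -0.526, 0.473, 0.527]
contact_force: [-4.4, -0.7, 4.4]
gripper_width: 0.0115
```

Now 1 mm steps with short calls.

```bash
for i in 1; do python3 -m crank '[{"x":0,"y":-0.0005,"z":0,"roll":0,"fingers":255},{"x":0,"y":-0.001,"z":0,"roll":0,"fingers":255}]'; python3 -m crank '[{"x":0,"y":-0.0005,"z":0,"roll":0,"fingers":255},{"x":0,"y":-0.001,"z":0,"roll":0,"fingers":255}]'; python3 -m crank '[{"x":0,"y":-0.0005,"z":0,"roll":0,"fingers":255},{"x":0,"y":-0.001,"z":0,"roll":0,"fingers":255}]'; done | grep -E 'pos|force'
```

```text
tool_pos: [0.5676, 0.1638, 0.0928]
contact_force: [-4.6, -1.1, 5.8]
tool_pos: [0.5686, 0.1639, 0.0928]
contact_force: [-4.5, -0.8, 6.2]
tool_pos: [0.5696, 0.164, 0.0928]
contact_force: [-4.1, -1.2, 6.3]
```

```bash
python3 -m crank '[{"x":0,"y":-0.0005,"z":0,"roll":0,"fingers":255},{"x":0,"y":-0.001,"z":0,"roll":0,"fingers":255}]' | grep -E 'pos|force'; python3 -m crank '[{"x":0,"y":-0.0005,"z":0,"roll":0,"fingers":255},{"x":0,"y":-0.001,"z":0,"roll":0,"fingers":255}]'| grep -E 'pos|force'
```

```text
tool_pos: [0.571, 0.1642, 0.0929]
contact_force: [-2.7, 0.1, 3.8]
tool_pos: [0.5734, 0.1645, 0.0929]
contact_force: [2.5, 0.2, -3.5]
```

```bash
python3 -m crank '[{"x":0,"y":-0.0005,"z":0,"roll":0,"fingers":255},{"x":0,"y":-0.001,"z":0,"roll":0,"fingers":255}]' | grep -E 'pos|force'
```

```text
tool_pos: [0.5743, 0.1646, 0.0929]
contact_force: [0.8, 1.1, -2.3]
```

The rollers are dropping into the groove (force reversed to +2.5 N). Feeling for the stop in 0.5 mm steps.

```bash
python3 -m crank '[{"x":0,"y":-0.0003,"z":0,"roll":0,"fingers":255},{"x":0,"y":-0.0005,"z":0,"roll":0,"fingers":255}]' | grep -E 'pos|force'
```

```text
tool_pos: [0.5743, 0.1646, 0.0929]
contact_force: [1.5, 0.7, -3.5]
```

```bash
python3 -m crank '[{"x":0,"y":-0.0003,"z":0,"roll":0,"fingers":255},{"x":0,"y":-0.0005,"z":0,"roll":0,"fingers":255}]' | grep -E 'pos|force'
```

```text
tool_pos: [0.5744, 0.1646, 0.0929]
contact_force: [-0.1, 0.8, -2.1]
```

```bash
python3 -m crank '[{"x":0,"y":-0.0003,"z":0,"roll":0,"fingers":255},{"x":0,"y":-0.0005,"z":0,"roll":0,"fingers":255}]' | grep -E 'pos|force'
```

```text
tool_pos: [0.5746, 0.1645, 0.0929]
contact_force: [-1.9, -0.5, -0.8]
```

```bash
python3 -m crank '[{"x":0,"y":-0.0003,"z":0,"roll":0,"fingers":255},{"x":0,"y":-0.0005,"z":0,"roll":0,"fingers":255}]' | grep -E 'pos|force'
```

```text
tool_pos: [0.5754, 0.1646, 0.093]
contact_force: [-2.2, 0.2, -1.7]
```

```bash
python3 -m crank '[{"x":0,"y":-0.0003,"z":0,"roll":0,"fingers":255},{"x":0,"y":-0.0005,"z":0,"roll":0,"fingers":255}]' | grep -E 'pos|force'
```

```text
tool_pos: [0.576, 0.1647, 0.093]
contact_force: [-2.5, -0.2, -0.4]
```

```bash
python3 -m crank '[{"x":0,"y":-0.0003,"z":0,"roll":0,"fingers":255},{"x":0,"y":-0.0005,"z":0,"roll":0,"fingers":255}]' | grep -E 'pos|force'
```

```text
tool_pos: [0.5761, 0.1648, 0.093]
contact_force: [-6.0, -0.0, 1.5]
```

```bash
python3 -m crank '[{"x":0,"y":-0.0002,"z":0,"roll":0,"fingers":255},{"x":0,"y":-0.0002,"z":0,"roll":0,"fingers":255}]' | grep -E 'pos|force'
```

```text
tool_pos: [0.5761, 0.1648, 0.093]
contact_force: [-4.9, -0.3, 1.7]
```

The stop is felt: position stays at x 0.5761 while push force went from 2.5 N to about 5–6 N. Letting go and rising straight up.

```bash
python3 -m crank '[{"x":0,"y":0,"z":0,"roll":0,"fingers":220},{"x":0,"y":0,"z":0,"roll":0,"fingers":180},{"x":0,"y":0,"z":0,"roll":0,"fingers":150},{"x":0,"y":0,"z":0,"roll":0,"fingers":150},{"x":0,"y":0,"z":0,"roll":0,"fingers":150}]'
python3 -m crank '[{"x":-0.010,"y":0,"z":0,"roll":0,"fingers":150},{"x":-0.030,"y":0,"z":0,"roll":0,"fingers":150},{"x":-0.060,"y":0,"z":0,"roll":0,"fingers":150},{"x":-0.095,"y":0,"z":0,"roll":0,"fingers":150},{"x":-0.120,"y":0.02,"z":0.02,"roll":0,"fingers":150},{"x":-0.130,"y":0.05,"z":0.05,"roll":0,"fingers":150},{"x":-0.130,"y":0.08,"z":0.08,"roll":0,"fingers":150},{"x":-0.130,"y":0.11,"z":0.11,"roll":0,"fingers":150},{"x":-0.130,"y":0.14,"z":0.14,"roll":0,"fingers":150},{"x":-0.130,"y":0.15,"z":0.17,"roll":0,"fingers":150},{"x":-0.130,"y":0.15,"z":0.20,"roll":0,"fingers":150},{"x":-0.130,"y":0.15,"z":0.20,"roll":0,"fingers":150}]'
python3 - <<'E'
from h import *
a=grab('scene','scene9')['frame'][220:330,400:540];b=grab('top','top9')['frame'][165:290,155:255]
print(arm.get_obs()['time'])
cv2.imwrite('pics/c9.png',np.hstack([cv2.resize(a,(420,330),interpolation=cv2.INTER_CUBIC),cv2.resize(b[:87],(380,330),interpolation=cv2.INTER_CUBIC)])[:,:,::-1])
E
```

```text
time: 15.93
tool_pos: [0.5774, 0.1649, 0.0933]
tcp_rot: [-0.473, 0.526, -0.472, -0.526]
contact_force: [-0.8, -1.0, -0.7]
gripper_width: 0.0366
time: 16.93
tool_pos: [0.4056, 0.3522, 0.2245]
tcp_rot: [0.473, -0.526, 0.47, 0.527]
contact_force: [1.3, -0.6, 0.2]
gripper_width: 0.038
17.0333
```

View pics/c9.png

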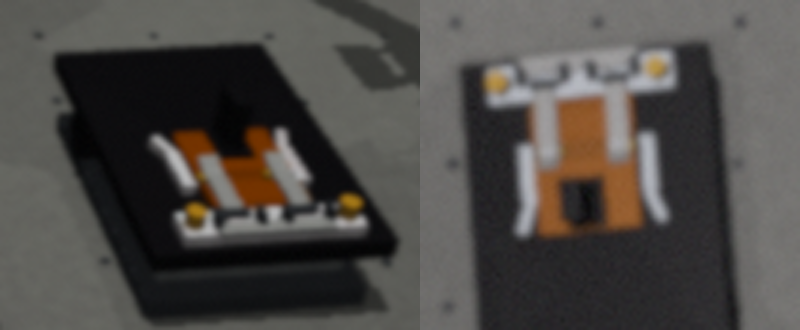

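View pics/top9.png

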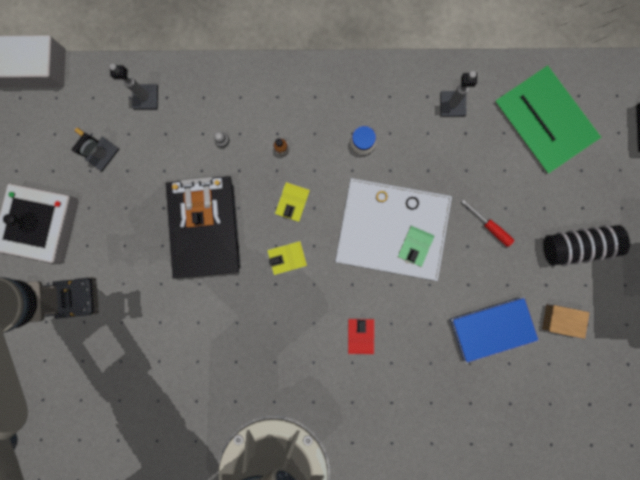

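Top view shows the amber slide between the rails up against the bridge at (200,205). The green slide, rings, driver, bottle, jar and lens are where they were. 8 pictures viewed. One last check compares the clip height with the at-rest picture in an enlarged scene crop.

```bash
python3 - <<'E'
from h import *
a,b=load('scene0'),load('scene9')
A=[cv2.resize(x['frame'][255:305,445:530],(800,290),interpolation=cv2.INTER_CUBIC) for x in(a,b)]
cv2.imwrite('pics/c10.png',np.clip(np.vstack(A).astype(float)*1.2,0,255)[:,:,::-1])
for x in(a,b):
  m=cv2.inRange(cv2.cvtColor(x['frame'],cv2.COLOR_RGB2HSV),(0,0,100),(179,70,255))[255:305,445:530]
  n,l,st,c=cv2.connectedComponentsWithStats(m); print(st[1:][st[1:,4]>8].tolist())
C=np.array([.556,.1622]);u=np.array([np.cos(.108),np.sin(.108)]);v=np.array([-u[1],u[0]])
for s,z in((54,.064),(54,.0695),(54,.0735)): print(s,z,[proj(b,[*(C+u*s/1e3+v*y/1e3),z]).round(1).tolist() for y in(21,-21)])
E
```

```text
[[63, 5, 22, 26, 276], [44, 8, 14, 25, 192], [6, 10, 15, 18, 95], [22, 17, 13, 17, 105], [13, 35, 15, 10, 79], [29, 34, 48, 9, 216]]
[[63, 0, 22, 14, 227], [44, 8, 14, 25, 192], [6, 10, 15, 18, 97], [22, 17, 14, 17, 114], [13, 35, 15, 10, 78], [29, 34, 48, 9, 214]]
54 0.064 [[[492.5, 279.9]], [[470.6, 281.2]]]
54 0.0695 [[[493.1, 277.5]], [[471.1, 278.8]]]
54 0.0735 [[[493.5, 275.7]], [[471.4, 277.1]]][ WARN:0@0.610] global loadsave.cpp:1063 imwrite_ Unsupported depth image for selected encoder is fallbacked to CV_8U.
```

View pics/c10.png

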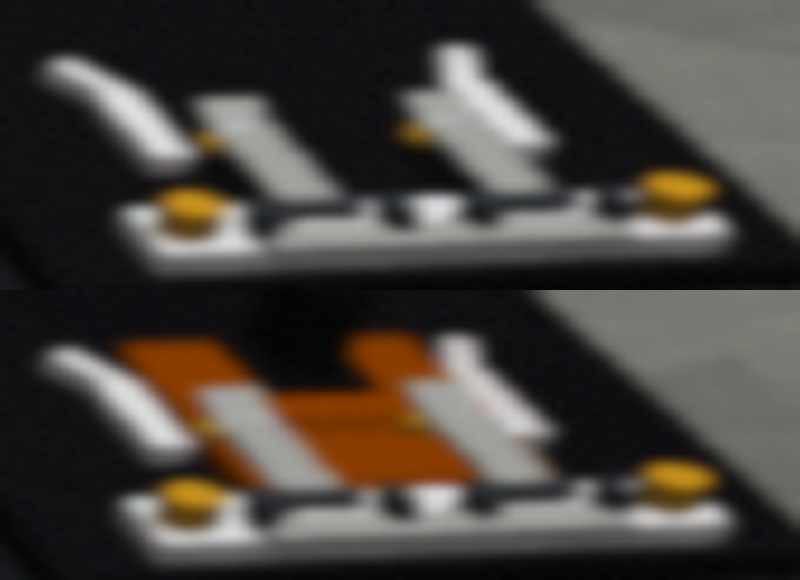

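Both leaf tips and brass rollers sit at the same pixels as at rest: left tip at row 97 in both halves, right tip at about 90, and identical blob boxes. The groove line runs through the right roller (415,420). So both clips have snapped down, and I'm handing in.

```bash
python3 -c "
from plant import arm
print(arm.get_obs()['time'],arm.hand_in())"
```

```text
the job is handed in; nothing more can be done
17.0333 None
```

The amber slide is seated on the stage with both clips snapped into its groove, and I handed the job in at 17.0 s, well inside the 67 s limit.

I gripped it by the fin, laid it on the bare part of the stage and slid it in between the rails. The push force reached at most 9.6 N in the readings as the bevel went under the clips, and stayed around 4–5 N while they rode on the glass. It then reversed to +2.5 N as the clips dropped into the groove. I stopped pushing at the back stop, with about 5–6 N and no further movement, then let go, rose straight up and moved clear.

- **Clips:** in the last pictures both rollers and leaves stand at their at-rest height, in the groove, with the slide against the bridge.
- **Other things:** the green slide and everything else look to be where they started, judged by eye from the before and after top views.
- **Failed or unclear:**
  - One move command was refused because I left out a key; nothing moved.
  - While feeling for the stop, the slide briefly stuck about 2 mm early, so I kept stepping in half millimetres until the stop was clear.
  - An edge-based check of the rails was thrown off by the clips, so I relied on other measurements of them. The slide lined up with the rails to about 1 mm.

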